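Index the stop block in the cutting guide's hidden notch

ROBOT

A 6-joint arm with a two-finger parallel gripper is mounted at the origin on a cart in front of the work surface, level with it; the furniture and walls round the work are solid. World frame = base frame: x ahead of the robot, y to its left, z up, the work surface at z = 0. Lengths are in m, angles in rad, forces in N, time in s.
With the tool pointing down it reaches from about 0.375 to 0.9 m from the base axis. Payload 3.1 kg.
Tool frame: the origin (TCP) lies where the fingers leave the gripper's body, on its centre line; the fingertips stand 70 mm ahead of it and the grasp point (between the pads) lies 51 mm ahead of it; z points along the fingers, y is the line along which they close (so a half turn about z gives the same grasp; the last joint's range is limited). The gripper opens to 87 mm and grips with 3 to 60 N. Pads are 19 mm wide; open, the fingers measure 117 mm over their backs; the gripper's body (75 mm by 190 mm) begins 51 mm behind the grasp point.
Start: joints at [0.924, 0.527, 1.433, -0, 1.181, -0.178], TCP at [0.282, 0.558, 0.292] pointing down, gripper open.
Joint ranges: [-3.08, 3.08], [-0.75, 2.2], [0.22, 2.44], [-1.43, 4.57], [0, 2.65], [-2.85, 2.85]. Speed limits (rad/s): [2.79, 2.79, 3.14, 3.14, 3.14, 3.14].

INTERFACE

Orientations are given as a unit quaternion [x, y, z, w].
In Python, from rig import robot gives the robot as it stands.
- The arm moves only by the tool send_rows, never from a script. Its argument "deltas" is text: rows parted by semicolons, each of 7 numbers parted by spaces: the shift along the tool's x, y, z in mm, then the turn, a rotation vector about the tool's x, y, z in degrees, then the opening, from 0 (shut) to 1 (fully open). A call has 1 to 10 rows; each row shifts and turns the commanded pose from where the row before left it, along the tool's axes as they then stand; what a row does not reach is not made up. A row lasts 1/8 s, in which the tool goes at most 62.5 mm and 10.7 degrees, less where a joint would pass 70% of its speed; a pose out of reach is approached as far as the arm can. A call is refused whole if a number of a shift passes 62.5 or a number of a turn 10.7, either way. A call with a gripper value outside its range is refused whole. The fingers move at their own pace and stop on an object; "newtons" is the grip in N (left out, the last holds). Time passes only in rows, so rows that do not move let the fingers close. It gives the time, the measured TCP pose, the force, the opening and the grip force at its end, in the units of the state.
- robot.get_obs(): the state, without advancing time (a new reading comes with each control period).
- robot.camera(name): name is "scene" or "top" or "wrist"; returns a dict with "image" (384x512x3 uint8, red, green, blue), "depth" (384x512 float32, m along the optical axis (not along the pixel's ray), 0 where there is no reading), "fovy" (degrees; the focal length in pixels is half the picture's height over the tangent of half this angle, whatever the lens; pixels are square), "cx", "cy" (the principal point, pixels), "rvec" (rotation vector, rad) and "tvec" (3), from world to camera coordinates, as OpenCV has them. Camera axes: x right, y down, z forward; pixel columns grow to the right and rows downward; lengths in m; the calibration is good to about 2 mm. A picture is of the moment at which its call begins.
- robot.hand_in(): hands the job in; it is judged then, once.
Trained networks look in the newest picture that a camera, given by its name, has taken for a name from the list of things; names that differ only in an ending like _2 or _b are one class to them, and where a whole thing is asked for, a point or a joint stands for the part that bears it (a point fixed in the world has none). Each returns a list of dicts, best first, with "p" (0 to 1); they miss things now and then, are a little off and sometimes report something else, mostly with a low value. They report only what shows in the picture. A call takes as long as a camera call. They do not tell look-alikes from the thing itself.
- robot.find_in(camera, thing): "box" ([left, top, right, bottom] in pixels, round what is visible of it).
- robot.cut_out(camera, thing): "region" (384x512 bool, what is visible of it) and "box" ([left, top, right, bottom] in pixels, round what is visible of it).
The state is a dict: "time": time; "q": joint angles; "joint_velocities": joint speeds; "joint_torque": joint torques, N m; "position": TCP position; "tool_rot": TCP orientation; "ft_force": force on the tool from outside, world axes, zero at the start; "moment": the same for the moment, N m; "grip_width": finger opening in m; "grip_force": force on a finger pad.
Only numpy, scipy, OpenCV 4.12 (cv2) and the standard library are available. Lean on these libraries where they do the work, as an engineer would, in place of code of your own. Each camera call takes 0.05 s, during which the arm holds its last target. There are 200 camera calls.

TASK

The cutting guide needs its length stop set: pick up the steel stop block by its post and, behind the guide, lay its nose lightly against the face under the guide's lip. Slide it along that face by feel until the nose drops into the hidden notch, stop there, push the nose fully home and let go, leaving the block standing flat on the table and square to the guide. Never press the block on the guide with more than about 20 N, and leave the jigger, the dropper bottle and the wooden mould where they are.

Things in the scene. Friction and masses are not known exactly. Their poses are not given: they have to be found in the camera images.
- guide: Aluminium cutting guide, a fixed bar 320 mm long (its y), 44 mm high, two dark screw heads 5 mm higher; the fine lines on top mean nothing here. Origin: on the table, mid-length; x points to its back, away from the robot; z up. A lip (z 36 to 44 mm) overhangs the back to x = +26 mm. Under the lip, end cheeks at |y| 70 to 160 mm stand out to x = +18 mm.
- strip (a point): Centre of the upright flat face under the lip, between the cheeks: guide x = +10, y = 0, z = 19 mm; the face spans y -70 to +70, z 3 to 35 mm. It has one upright notch, 11 mm wide, 10 mm deep (bottom at x = 0), as high as the face and open below. The notch's middle lies anywhere in y -42 to +42 mm, anew each time, hidden by the lip. The strip is locked and does not give.
- stop: Loose rigid steel stop block, about 0.3 kg, starts upright on the table at the robot's right. Foot 44 x 36 x 14 mm; a nose points from its front along the block's -x. Origin: centre of the foot's underside, z up. With the nose home in the notch the block's x is parallel to the guide's x and its origin lies at guide x = +56 mm.
- post (a point): Top centre of the stop block's upright post, 105 mm above the block's origin. The post is 22 mm (block x) by 24 mm (block y), from the foot's centre upward; grip its upper part, so that the fingers stay above the guide and its screws (49 mm).
- nose (a point): Foremost point of the stop block's nose, 56 mm from the block's origin along -x, 14 mm above its underside. The nose is 8 mm wide, z 6 to 22 mm, 34 mm long from the foot; its end is rounded, 4 mm radius seen from above.
- jigger: Bystander: steel double-cone measuring jigger, 41 mm wide, 100 mm high, standing; origin at its foot.
- dropper: Bystander: small plastic colour bottle with white pointed cap, 25 mm wide, 68 mm high, standing; origin at its foot.
- mould: Bystander: wooden press mould, 58 x 160 x 27 mm, lying flat behind the guide; origin at the centre of its underside.
There are look-alikes about, which are no part of the job. There is more than one size of the stop; the job needs the middle-sized.

How it is judged:
By the outcome, as a careful person would: the job done as asked, in the order asked, and still so for the second after the job is handed in, with the robot touching nothing.
It also fails if it takes over 72 s, if anything falls off the work surface, if the arm or the gripper's body presses on something with over 40 N, if the wrist force passes 120 N, or if a joint passes its speed limit or range.

## Working session

There is one attempt and no reset: what is moved stays moved. The work goes in short steps, Python scripts to look and compute and a tool call to move; the robot and the scene stay as the last step left them, time stands still between calls to the robot, and variables do not carry over. Pictures are saved under pics/ and viewed, at most 10 in all, crops included, and the job is handed in when it is done.

Besides the shell and the picture viewer there is one more tool, called after "Call:" by a JSON object that holds its "op" and its "data", one argument or row to a line. send_rows: Moves the arm, as the interface text tells. Its arguments: {"type":"object","properties":{"deltas":{"type":"string"},"newtons":{"type":"number"}},"required":["deltas"]}

```bash
mkdir -p pics
cat > h.py <<'E'
import numpy as np, cv2
from rig import robot
from scipy.spatial.transform import Rotation as R
def cloud(c):
    d=c["depth"];h,w=d.shape;f=h/2/np.tan(np.radians(c["fovy"])/2)
    u,v=np.meshgrid(np.arange(w),np.arange(h))
    P=np.stack([(u-c["cx"])/f*d,(v-c["cy"])/f*d,d],-1)
    M=cv2.Rodrigues(np.array(c["rvec"],float))[0]
    W=(P-np.array(c["tvec"]).ravel())@M
    W[d==0]=np.nan
    return W
def save(c,n,box=None,s=1):
    im=c["image"][:,:,::-1]
    if box is not None:
        l,t,r,b=box; im=im[t:b,l:r]
    cv2.imwrite("pics/"+n,cv2.resize(im,None,fx=s,fy=s,interpolation=cv2.INTER_CUBIC))
E
python3 - <<'E'
from h import *
np.set_printoptions(precision=4,suppress=True)
ims=[]
for n in ["scene","top"]:
    c=robot.camera(n);ims.append(c["image"]);W=cloud(c)
    np.savez(n+".npz",W=W,im=c["image"])
    for t in ["guide","stop","jigger","dropper","mould"]:
        for r in robot.cut_out(n,t)[:5]:
            p=W[r["region"]];p=p[~np.isnan(p[:,0])]
            print(n,t,round(r["p"],2),np.round(r["box"]),np.percentile(p,[2,50,98],axis=0).round(3).tolist() if len(p) else "")
im=np.vstack(ims)[:,:,::-1]
cv2.imwrite("pics/a.png",cv2.resize(im,(400,600)))
cv2.imwrite("pics/scene.png",ims[0][:,:,::-1]);cv2.imwrite("pics/top.png",ims[1][:,:,::-1])
print(robot.get_obs())
E
```

```text
scene guide 0.64 [182. 180. 247. 231.] [[0.442, -0.1, 0.001], [0.465, 0.037, 0.038], [0.51, 0.201, 0.044]]
scene stop 0.84 [347. 224. 360. 256.] [[0.561, -0.382, -0.002], [0.57, -0.371, 0.028], [0.618, -0.333, 0.068]]
scene stop 0.79 [222. 203. 266. 262.] [[0.344, -0.227, 0.002], [0.373, -0.201, 0.04], [0.407, -0.139, 0.141]]
scene stop 0.59 [298. 208. 326. 244.] [[0.505, -0.276, -0.001], [0.545, -0.262, 0.036], [0.566, -0.241, 0.102]]
scene jigger 0.72 [313. 173. 327. 209.] [[0.696, -0.172, -0.003], [0.714, -0.155, 0.066], [0.789, -0.098, 0.098]]
scene dropper 0.65 [221. 164. 226. 178.] [[0.673, 0.23, -0.001], [0.68, 0.24, 0.022], [0.691, 0.253, 0.049]]
scene mould 0.67 [246. 177. 297. 198.] [[0.674, -0.055, -0.0], [0.687, 0.014, 0.021], [0.73, 0.1, 0.025]]
top guide 0.62 [166. 208. 269. 242.] [[0.448, -0.089, 0.01], [0.482, 0.061, 0.044], [0.519, 0.215, 0.05]]
top stop 0.87 [274. 254. 309. 276.] [[0.35, -0.219, 0.003], [0.38, -0.18, 0.031], [0.418, -0.132, 0.147]]
top stop 0.6 [307. 201. 323. 225.] [[0.508, -0.265, 0.003], [0.547, -0.245, 0.025], [0.576, -0.232, 0.108]]
top stop 0.
[... 326 characters left out ...]
 0.34 [164. 210. 269. 242.] [[0.449, -0.09, 0.0], [0.483, 0.061, 0.044], [0.52, 0.215, 0.05]]
top mould 0.82 [205. 154. 257. 172.] [[0.678, -0.044, 0.008], [0.705, 0.029, 0.026], [0.736, 0.107, 0.032]]
{'time': 0.6, 'q': array([ 0.9245,  0.5275,  1.4327,  0.    ,  1.1814, -0.1785]), 'joint_velocities': array([ 0.0004, -0.0008, -0.0012,  0.0002, -0.0016, -0.0003]), 'joint_torque': array([ -0.001 , -43.9747, -17.6889,   0.0632,   0.0507,  -0.    ]), 'position': array([0.2818, 0.5578, 0.2923]), 'tool_rot': array([ 0.2318,  0.9728,  0.    , -0.    ]), 'ft_force': array([-0.724 ,  0.2533,  0.0054]), 'moment': array([ 0.0363, -0.0158,  0.0074]), 'grip_force': 0.0, 'grip_width': 0.0871929380474024}
```

View pics/scene.png

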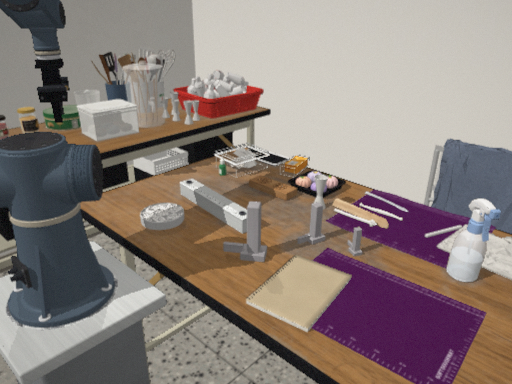

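View pics/top.png

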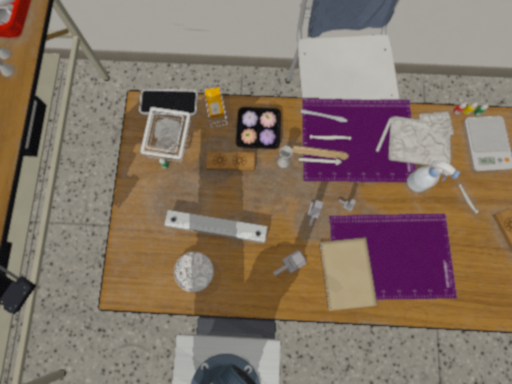

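Candidates in the top image are the large stop at (292,263), 147 mm high, the middle one at (315,210), about 107 mm, and the small one at (347,204), 73 mm. The post top should be at 105 mm, so I choose the one at (315,210). The top view also shows the guide at (216,226), the mould at (231,160), the jigger at (285,156) and the dropper at (165,165).

Run:
```python
from h import *
np.set_printoptions(precision=4,suppress=True)
d=np.load("top.npz");W=d["W"];im=d["im"]
cv2.imwrite("pics/crop.png",cv2.resize(im[190:235,290:365,::-1],None,fx=8,fy=8,interpolation=cv2.INTER_CUBIC))
def pts(W,x0,x1,y0,y1,z0,z1):
    m=(W[...,0]>x0)&(W[...,0]<x1)&(W[...,1]>y0)&(W[...,1]<y1)&(W[...,2]>z0)&(W[...,2]<z1);return W[m]
for n in["top","scene"]:
    W=np.load(n+".npz")["W"]
    g=pts(W,.40,.58,-.15,.26,.036,.056)
    r=cv2.minAreaRect(g[:,:2].astype(np.float32));print(n,"guide",r,len(g),np.percentile(g[:,2],50))
    s=pts(W,.49,.60,-.30,-.21,.09,.12);print("posttop",s.mean(0),len(s),s[:,2].max())
    f=pts(W,.48,.60,-.30,-.21,.005,.03);print("foot",f.min(0),f.max(0),len(f))
    for k in f[::max(1,len(f)//40)]:print(k.round(3),end=" ")
```

```text
top guide ((0.4856443703174591, 0.06243310868740082), (0.3196159899234772, 0.048686910420656204), 83.47534942626953) 1555 0.044374746810216914
posttop [ 0.5555 -0.2507  0.1036] 62 0.1102418076037026
foot [ 0.4807 -0.2987  0.0051] [ 0.591  -0.2136  0.0297] 129
[ 0.589 -0.233  0.005] [ 0.582 -0.242  0.009] [ 0.577 -0.242  0.014] [ 0.574 -0.242  0.014] [ 0.57  -0.241  0.016] [ 0.567 -0.242  0.016] [ 0.561 -0.24   0.03 ] [ 0.557 -0.214  0.007] [ 0.557 -0.239  0.014] [ 0.554 -0.233  0.012] [ 0.551 -0.24   0.029] [ 0.551 -0.236  0.011] [ 0.553 -0.269  0.01 ] [ 0.548 -0.239  0.01 ] [ 0.547 -0.248  0.016] [ 0.543 -0.229  0.014] [ 0.545 -0.239  0.011] [ 0.545 -0.249  0.012] [ 0.545 -0.258  0.015] [ 0.541 -0.23   0.012] [ 0.54  -0.239  0.017] [ 0.54  -0.248  0.018] [ 0.542 -0.259  0.012] [ 0.537 -0.236  0.013] [ 0.536 -0.245  0.021] [ 0.538 -0.255  0.015] [ 0.533 -0.241  0.022] [ 0.536 -0.253  0.008] [ 0.535 -0.261  0.016] [ 0.529 -0.244  0.024] [ 0.532 -0.261  0.016] [ 0.526 -0.244  0.026] [ 0.525 -0.227  0.006] [ 0.523 -0.245  0.021] [ 0.52  -0.239  0.02 ] [ 0.518 -0.236  0.013] [ 0.514 -0.2
[... 722 characters left out ...]
68  0.019] [ 0.568 -0.27   0.011] [ 0.52  -0.247  0.019] [ 0.533 -0.253  0.016] [ 0.545 -0.261  0.014] [ 0.556 -0.269  0.013] [ 0.565 -0.278  0.013] [ 0.51  -0.244  0.019] [ 0.522 -0.252  0.017] [ 0.543 -0.253  0.009] [ 0.549 -0.265  0.011] [ 0.559 -0.274  0.011] [ 0.502 -0.242  0.019] [ 0.515 -0.248  0.016] [ 0.531 -0.252  0.011] [ 0.538 -0.263  0.012] [ 0.549 -0.271  0.011] [ 0.564 -0.276  0.006] [ 0.506 -0.248  0.017] [ 0.523 -0.251  0.011] [ 0.532 -0.261  0.011] [ 0.541 -0.27   0.011] [ 0.558 -0.274  0.005] [ 0.509 -0.249  0.013] [ 0.528 -0.251  0.005] [ 0.533 -0.267  0.01 ] [ 0.547 -0.273  0.006] [ 0.505 -0.246  0.01 ] [ 0.519 -0.252  0.007] [ 0.543 -0.273  0.005] [ 0.509 -0.249  0.007]
```

View pics/crop.png

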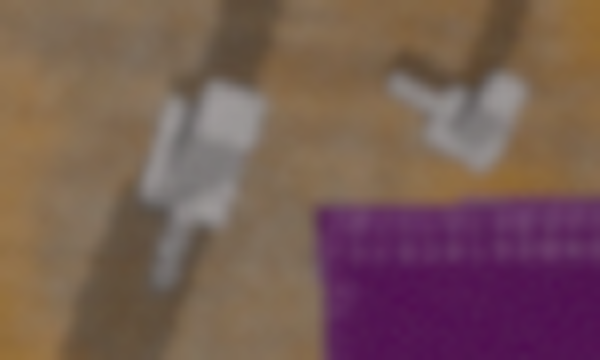

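The crop shows the middle stop with its post top near top pixel (319,204) and its nose tip near (310,226), so the nose points toward the robot. The choice is confirmed by the 105 mm height. Next I move over it for a wrist view.

Call:
{"op": "send_rows", "data": {
  "deltas": "-20 -22 0 0 0 0 1;-34 -38 0 0 0 0 1;-34 -38 0 0 0 0 1;-34 -38 0 0 0 0 1;-34 -38 0 0 0 0 1;-34 -38 0 0 0 0 1;-34 -38 0 0 0 0 1;-34 -38 0 0 0 0 1;-34 -38 0 0 0 0 1;-34 -38 0 0 0 0 1"
}}

```text
time: 1.85
position: [0.4091, 0.0843, 0.2926]
tool_rot: [0.232, 0.973, 0.0, 0.001]
ft_force: [0.7, -0.6, 0.9]
grip_width: 0.087
grip_force: 0.0
```

Call:
{"op": "send_rows", "data": {
  "deltas": "-34 -38 0 0 0 0 1;-34 -38 0 0 0 0 1;-34 -38 0 0 0 0 1;-34 -38 0 0 0 0 1;-34 -38 0 0 0 0 1;-34 -38 0 0 0 -3 1;-25 -28 0 0 0 -3 1;-9 -10 0 0 0 -3 1;0 0 0 0 0 0 1"
}}

```text
time: 2.98
position: [0.5045, -0.2589, 0.2921]
tool_rot: [0.156, 0.988, -0.0, 0.0]
ft_force: [-0.3, 0.4, 0.7]
grip_width: 0.0867
grip_force: 0.0
```

```bash
cat > blk.py <<'E'
from h import *
np.set_printoptions(precision=4,suppress=True)
import sys
c=robot.camera("wrist");W=cloud(c);np.savez("wrist.npz",W=W,im=c["image"]);save(c,sys.argv[1])
for r in robot.cut_out("wrist","stop")[:4]:
    p=W[r["region"]];p=p[~np.isnan(p[:,0])]
    print(round(r["p"],2),np.round(r["box"]),np.percentile(p,[2,50,98],axis=0).round(3).tolist())
    t=p[(p[:,2]>.097)&(p[:,2]<.115)]
    if len(t)>9: print("top",cv2.minAreaRect(t[:,:2].astype(np.float32)),t.mean(0),len(t))
    t=p[(p[:,2]>.008)&(p[:,2]<.03)]
    if len(t)>9:
        print("low",cv2.minAreaRect(t[:,:2].astype(np.float32)),len(t))
        for z in [(.008,.0165),(.019,.025)]:
            s=t[(t[:,2]>z[0])&(t[:,2]<z[1])]
            if len(s)>5: print(z,cv2.minAreaRect(s[:,:2].astype(np.float32)),len(s))
o=robot.get_obs();print(o["time"],o["position"],o["tool_rot"],o["ft_force"])
E
python3 blk.py w1.png
```

```text
0.85 [256. 155. 290. 244.] [[0.509, -0.272, 0.008], [0.546, -0.251, 0.053], [0.567, -0.236, 0.106]]
top ((0.5556284189224243, -0.2538307309150696), (0.024049915373325348, 0.02155912108719349), 73.8099365234375) [ 0.5544 -0.2535  0.1039] 598
low ((0.5400207042694092, -0.24978147447109222), (0.03529077023267746, 0.07792671769857407), 73.62399291992188) 790
(0.008, 0.0165) ((0.5400207042694092, -0.24978147447109222), (0.03529077023267746, 0.07792671769857407), 73.62399291992188) 510
(0.019, 0.025) ((0.5245879292488098, -0.24624037742614746), (0.021937791258096695, 0.04584121331572533), 76.60437774658203) 236
0.76 [250.   0. 329.  76.] [[0.379, -0.223, 0.017], [0.395, -0.2, 0.132], [0.417, -0.171, 0.145]]
top ((0.39724594354629517, -0.20344704389572144), (0.03069695271551609, 0.0033231794368475676), 38.71137619018555) [ 0.3972 -0.204   0.1063] 143
low ((0.38873931765556335, -0.19254449009895325), (0.04881409555673599, 0.05930032208561897), 34.573097229003906) 1148
(0.008, 0.0165) ((0.3925979435443878, -0.19814349710941315), (0.04881409555673599, 0.04570063203573227), 34.573097229003906) 49
(0.019, 0.025) ((0.3889113664627075, -0.19284826517105103), (0.04722893238067627, 0.057357173413038254), 33.88985824584961) 391
0.57 [178. 231. 219. 272.] [[0.563, -0.377, 0.004], [0.572, -0.36, 0.02], [0.591, -0.336, 0.071]]
low ((0.5811152458190918, -0.3554048538208008), (0.05041398108005524, 0.023479634895920753), 63.17517852783203) 412
(0.008, 0.0165) ((0.5811152458190918, -0.3554048538208008), (0.05041398108005524, 0.023479634895920753), 63.17517852783203) 338
(0.019, 0.025) ((0.5744732022285461, -0.3603256344795227), (0.019452553242444992, 0.009358787909150124), 18.465042114257812) 35
3.075 [ 0.5039 -0.2571  0.2921] [ 0.1551  0.9879  0.0004 -0.0005] [-0.4235  0.5728  0.2865]
```

View pics/w1.png

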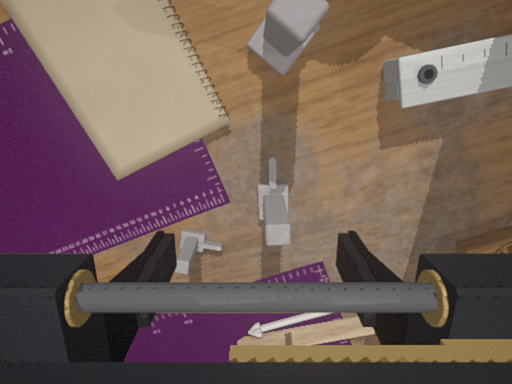

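The wrist view shows the middle stop at (275,205) with its nose up, toward the robot. The large one is at (290,35) and the small one at (195,252). Next I descend over the post.

Call:
{"op": "send_rows", "data": {
  "deltas": "-16 6 10 0 0 -1.7 1;-16 6 25 0 0 0 1;-16 7 25 0 0 0 1;0 0 20 0 0 0 1;0 0 0 0 0 0 1;0 0 0 0 0 0 1"
}}

```text
time: 3.82
position: [0.5564, -0.253, 0.2126]
tool_rot: [0.14, 0.99, -0.0, 0.0]
ft_force: [-0.3, 0.3, 0.5]
grip_width: 0.0872
grip_force: 0.0
```

```bash
python3 blk.py w2.png | head -8; python3 -c "
from h import *
o=robot.get_obs();print(o['position'],o['tool_rot'])"
```

```text
0.91 [234. 118. 275. 237.] [[0.507, -0.269, 0.01], [0.547, -0.25, 0.064], [0.567, -0.236, 0.106]]
top ((0.5562998652458191, -0.2539350092411041), (0.023759305477142334, 0.022242333739995956), 74.11457061767578) [ 0.5546 -0.2534  0.104 ] 1187
low ((0.5395038723945618, -0.24956347048282623), (0.035651758313179016, 0.07682288438081741), 74.57627868652344) 1288
(0.008, 0.0165) ((0.5395038723945618, -0.24956347048282623), (0.035651758313179016, 0.07682288438081741), 74.57627868652344) 800
(0.019, 0.025) ((0.5254063606262207, -0.24567371606826782), (0.02359423041343689, 0.047444868832826614), 74.97142791748047) 430
0.81 [120. 213. 190. 269.] [[0.562, -0.374, 0.002], [0.571, -0.36, 0.027], [0.593, -0.334, 0.071]]
low ((0.5779197812080383, -0.35290098190307617), (0.051626451313495636, 0.016841497272253036), 63.681697845458984) 506
(0.008, 0.0165) ((0.5779197812080383, -0.35290098190307617), (0.051626451313495636, 0.016841497272253036), 63.681697845458984) 386
[ 0.55637317 -0.25346643  0.21329574] [ 1.39872303e-01  9.90168972e-01 -4.74699177e-04  9.59747734e-04]
```

Call:
{"op": "send_rows", "data": {
  "deltas": "0 0 25 0 0 0 1;0 0 25 0 0 0 1;0 0 18 0 0 0 1;0 0 6 0 0 0 1;0 0 0 0 0 0 1",
  "newtons": 35
}}

```text
time: 4.55
position: [0.5559, -0.2535, 0.1384]
tool_rot: [0.14, 0.99, -0.0, 0.0]
ft_force: [0.5, -0.3, 0.8]
grip_width: 0.0868
grip_force: 0.0
```

Call:
{"op": "send_rows", "data": {
  "deltas": "0 0 0 0 0 0 0;0 0 0 0 0 0 0;0 0 0 0 0 0 0;0 0 0 0 0 0 0;0 0 0 0 0 0 0;0 0 0 0 0 0 0"
}}

```text
time: 5.3
position: [0.5557, -0.2533, 0.1382]
tool_rot: [0.14, 0.99, 0.0, -0.0]
ft_force: [-0.1, -0.5, 0.1]
grip_width: 0.0346
grip_force: 0.0
```

```bash
python3 -c "
from h import *
print(robot.get_obs())"
python3 - <<'E'
from h import *
W=np.load("wrist.npz")["W"]
# refine guide from w1-type view is partial; use top camera averages
for i in range(1):
    c=robot.camera("top");W=cloud(c)
    m=(W[...,0]>.4)&(W[...,0]<.58)&(W[...,1]>-.15)&(W[...,1]<.26)&(W[...,2]>.036)&(W[...,2]<.056)
    g=W[m];print(cv2.minAreaRect(g[:,:2].astype(np.float32)))
    y=g[:,1];
    # back edge: per-column max x
    e=[]
    for a in np.arange(-.08,.20,.01):
        s=g[(y>a)&(y<a+.01)]; e.append((s[:,0].max(),a+.005,s[:,0].min()))
    e=np.array(e);print(np.polyfit(e[:,1],e[:,0],1),np.polyfit(e[:,1],e[:,2],1))
E
```

```text
{'time': 5.3, 'q': array([-6.10471486e-01,  7.11270500e-01,  1.58674424e+00,  1.43068136e-05,
        8.43630220e-01, -1.90025540e+00]), 'joint_velocities': array([-0.00139741,  0.00108283,  0.00112223, -0.0009245 ,  0.00107191,
        0.00138853]), 'joint_torque': array([ 1.85263460e-03, -4.61310446e+01, -1.20001736e+01, -4.47872432e-02,
        6.11181627e-02,  9.30527540e-05]), 'position': array([ 0.55574225, -0.25333718,  0.13823182]), 'tool_rot': array([ 1.40049060e-01,  9.90144565e-01,  1.66083022e-05, -2.08980386e-05]), 'ft_force': array([-0.07916672, -0.53764149,  0.14149933]), 'moment': array([ 0.02536828, -0.0157331 ,  0.03914617]), 'grip_force': 0.0, 'grip_width': 0.0346194091634347}
((0.4849320352077484, 0.07414692640304565), (0.2987535297870636, 0.04837917163968086), 82.24947357177734)Traceback (most recent call last):
  File "<stdin>", line 12, in <module>
    return umr_maximum(a, axis, None, out, keepdims, initial, where)
ValueError: zero-size array to reduction operation maximum which has no identity
```

Call:
{"op": "send_rows", "data": {
  "deltas": "0 0 0 0 0 0 0;0 0 0 0 0 0 0;0 0 0 0 0 0 0;0 0 0 0 0 0 0;0 0 -5 0 0 0 0;0 0 -10 0 0 0 0;0 0 0 0 0 0 0;0 0 0 0 0 0 0"
}}

```text
time: 6.35
position: [0.5557, -0.2533, 0.1534]
tool_rot: [0.14, 0.99, -0.0, 0.0]
ft_force: [0.4, -0.2, -2.1]
grip_width: 0.0239
grip_force: 34.8
```

Run:
```python
from h import *
o=robot.get_obs();print(o)
W=np.load("top.npz")["W"]
for lo,hi in((.036,.056),(.040,.047)):
    m=(W[...,0]>.4)&(W[...,0]<.58)&(W[...,1]>-.15)&(W[...,1]<.26)&(W[...,2]>lo)&(W[...,2]<hi)
    g=W[m]
    e=[]
    for a in np.arange(-.08,.19,.01):
        s=g[(g[:,1]>a)&(g[:,1]<a+.01)]; e.append((s[:,0].max(),s[np.argmax(s[:,0]),1],s[:,0].min(),s[np.argmin(s[:,0]),1]))
    e=np.array(e);
    for i in(0,2):
        p=np.polyfit(e[:,i+1],e[:,i],1);print(p,np.degrees(np.arctan(p[0])),np.std(e[:,i]-np.polyval(p,e[:,i+1])))
    t=np.radians(-6.5);gx=np.array([np.cos(t),np.sin(t)]);gy=np.array([-gx[1],gx[0]])
    print("ends along gy",np.percentile(g[:,:2]@gy,[0,.5,99.5,100]),"gx",np.percentile(g[:,:2]@gx,[0,1,99,100]))
```

```text
{'time': 6.35, 'q': array([-6.10422592e-01,  6.88497985e-01,  1.57982017e+00,  3.65884281e-05,
        8.73102042e-01, -1.90022772e+00]), 'joint_velocities': array([-0.0014768 ,  0.00626035,  0.00340625,  0.0012602 ,  0.00170893,
       -0.00065582]), 'joint_torque': array([-8.56496863e-04, -4.77568316e+01, -1.33694351e+01, -4.79675399e-02,
        4.19624406e-02, -9.54587886e-04]), 'position': array([ 0.55573889, -0.25329399,  0.15344508]), 'tool_rot': array([ 1.40045484e-01,  9.90145067e-01, -2.65449292e-05,  8.32289479e-05]), 'ft_force': array([ 0.42789087, -0.24486882, -2.11217162]), 'moment': array([ 0.05010659, -0.02405752,  0.00294127]), 'grip_force': 34.81722896103747, 'grip_width': 0.023941209683476558}
[0.11438447 0.50197959] 6.5253872731675475 0.0008708418962224245
[0.11451333 0.45477679] 6.532674872109229 0.0005039657873322482
ends along gy [-0.04280656 -0.04154682  0.27506863  0.27681957] gx [0.45110462 0.45161671 0.49893979 0.49984356]
[0.11627726 0.50168593] 6.632412131219827 0.0008777316246830429
[0.11534165 0.45499172] 6.5795150251573915 0.0006011625935367531
ends along gy [-0.04280656 -0.04150739  0.27402562  0.27681957] gx [0.45110462 0.45174168 0.49894894 0.49984356]
```

Call:
{"op": "send_rows", "data": {
  "deltas": "2 10 -5 0 0 0 0;6 25 -5 0 0 0 0;7 30 0 0 0 0 0;8 33 0 0 0 0 0;8 33 0 0 0 0 0;8 33 0 0 0 0 0;8 33 0 0 0 0 0;7 27 0 0 0 0 0;4 17 0 0 0 0 0;1.6 5.7 0 0 0 0 0"
}}

```text
time: 7.6
position: [0.5666, 0.0019, 0.1634]
tool_rot: [0.139, 0.99, -0.0, -0.0]
ft_force: [0.4, -0.4, -3.4]
grip_width: 0.0239
grip_force: 34.8
```

Call:
{"op": "send_rows", "data": {
  "deltas": "0 0 0 0 0 -3.2 0;0 0 0 0 0 -3.2 0;0 0 0 0 0 -3.15 0;0 0 0 0 0 0 0;0 0 0 0 0 0 0"
}}

```text
time: 8.22
position: [0.5669, -0.0002, 0.1632]
tool_rot: [0.058, 0.998, -0.0, 0.0]
ft_force: [-0.2, 0.6, -2.2]
grip_width: 0.024
grip_force: 34.8
```

```bash
cat > st.py <<'E'
from h import *
np.set_printoptions(precision=4,suppress=True)
def st():
    o=robot.get_obs();t=np.radians(-6.55);gx=np.array([np.cos(t),np.sin(t)]);gy=np.array([-gx[1],gx[0]])
    p=o["position"][:2];r=R.from_quat(o["tool_rot"]).as_matrix()
    print("t",round(o["time"],2),"pos",o["position"],"guide mm",round((p@gx-.473)*1e3,2),round((p@gy-.117)*1e3,2),"yaw",round(np.degrees(np.arctan2(r[1,1],r[0,1]))-90,2),"tilt",r[:2,2],"Fg",(o["ft_force"][:2]@np.c_[gx,gy]).round(2),o["ft_force"][2].round(2),"M",o["moment"],"grip",o["grip_force"],o["grip_width"])
if __name__=="__main__": st()
E
python3 st.py; python3 blk.py w3.png|head -4
python3 - <<'E'
from h import *
W=np.load("wrist.npz")["W"]
m=(W[...,0]>.4)&(W[...,0]<.53)&(W[...,1]>-.15)&(W[...,1]<.26)&(W[...,2]>.039)&(W[...,2]<.048)
g=W[m];print(len(g))
t=np.radians(-6.55);gx=np.array([np.cos(t),np.sin(t)]);gy=np.array([-gx[1],gx[0]])
G=np.c_[g[:,:2]@gx-.473,g[:,:2]@gy-.117]*1e3
for a in range(-160,160,20):
    s=G[(G[:,1]>a)&(G[:,1]<a+20)]
    if len(s)>20: print(a,s[:,0].min().round(1),np.percentile(s[:,0],99).round(1),s[:,0].max().round(1),len(s))
print(G[:,1].min(),G[:,1].max())
E
```

```text
t 8.22 pos [ 0.5669 -0.0002  0.1632] guide mm 90.27 -52.53 yaw -6.63 tilt [ 0.     -0.0001] Fg [-0.31  0.6 ] -2.24 M [0.0627 0.0464 0.001 ] grip 34.81746519275475 0.024041965663467325
0.97 [226. 130. 285. 285.] [[0.517, -0.016, 0.033], [0.557, 0.002, 0.08], [0.572, 0.016, 0.13]]
top ((0.5580785274505615, 0.001315288245677948), (0.023684186860919, 0.003549849847331643), 84.79106140136719) [0.5574 0.0014 0.1065] 762
low ((0.5463393330574036, 0.0017213281244039536), (0.03377026692032814, 0.0010712470393627882), 83.96489715576172) 44
8.325 [ 0.5669 -0.0001  0.1633] [ 0.0576  0.9983 -0.      0.    ] [-0.3309  0.177  -4.0634]
36326
-160 -21.3 25.5 25.6 2483
-140 -21.3 25.5 25.7 2406
-120 -21.8 25.6 25.8 2766
-100 -21.9 25.6 25.8 2788
-80 -21.8 25.6 25.8 2793
-60 -21.8 51.5 53.1 3128
-40 -21.7 25.8 26.0 2808
-20 -21.7 25.8 26.0 2787
0 -21.6 25.8 26.1 2792
20 -21.6 25.9 26.2 2792
40 -21.4 26.0 26.2 2790
60 -21.5 26.0 26.2 2803
80 -21.3 26.1 26.3 2701
100 -5.9 26.2 26.3 324
-162.5092983473356 108.06228990131241
```

View pics/w3.png

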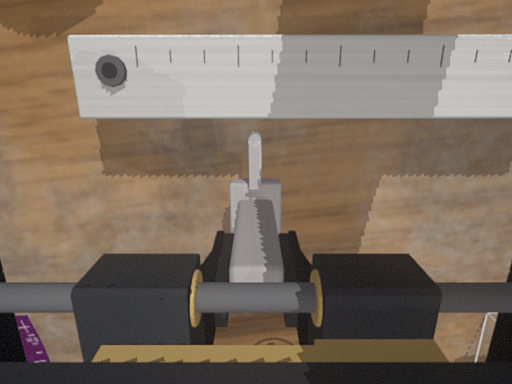

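The wrist view shows the block held square, its nose tip at (255,135) and the guide's lip edge at row 117. I lower it to hover 1 mm above the table and move toward the right end of the face.

Call:
{"op": "send_rows", "data": {
  "deltas": "0 -5.5 8 0 0 0 0;0 0 12 0 0 0 0;0 0 3.8 0 0 0 0;4 0 0 0 0 0 0;8 0 0 0 0 0 0;6 0 0 0 0 0 0;2 0 0 0 0 0 0;0.5 0 0 0 0 0 0;0 0 0 0 0 0 0"
}}

```text
time: 9.45
position: [0.5462, -0.003, 0.1396]
tool_rot: [0.057, 0.998, -0.0, 0.0]
ft_force: [1.4, 0.1, -2.7]
grip_width: 0.0239
grip_force: 34.8
```

```bash
python3 st.py
```

```text
t 9.45 pos [ 0.5462 -0.003   0.1396] guide mm 69.99 -57.65 yaw -6.55 tilt [ 0.0006 -0.0001] Fg [1.33 0.28] -2.65 M [0.0568 0.0252 0.0185] grip 34.82442443200853 0.023881029708135177
```

Call:
{"op": "send_rows", "data": {
  "deltas": "0.5 0 0 0 0 0 0;0.5 0 0 0 0 0 0;0.5 0 0 0 0 0 0"
}}

```text
time: 9.82
position: [0.5444, -0.0028, 0.1394]
tool_rot: [0.057, 0.998, -0.0, -0.0]
ft_force: [-0.5, 0.1, -2.8]
grip_width: 0.0239
grip_force: 34.8
```

Call:
{"op": "send_rows", "data": {
  "deltas": "0.5 0 0 0 0 0 0;0.5 0 0 0 0 0 0"
}}

```text
time: 10.07
position: [0.5434, -0.0026, 0.1395]
tool_rot: [0.057, 0.998, -0.0, -0.0]
ft_force: [0.1, -0.2, -3.2]
grip_width: 0.0236
grip_force: 34.8
```

Call:
{"op": "send_rows", "data": {
  "deltas": "0.5 0 0 0 0 0 0;0.5 0 0 0 0 0 0"
}}

```text
time: 10.32
position: [0.5424, -0.0026, 0.1395]
tool_rot: [0.057, 0.998, -0.0, 0.0]
ft_force: [0.2, -0.4, -2.4]
grip_width: 0.0239
grip_force: 34.8
```

Call:
{"op": "send_rows", "data": {
  "deltas": "0.4 0 0 0 0 0 0;0.4 0 0 0 0 0 0"
}}

```text
time: 10.58
position: [0.5416, -0.0024, 0.1395]
tool_rot: [0.057, 0.998, -0.0, 0.0]
ft_force: [-0.9, 0.5, -2.5]
grip_width: 0.0238
grip_force: 34.8
```

Call:
{"op": "send_rows", "data": {
  "deltas": "0.4 0 0 0 0 0 0;0.4 0 0 0 0 0 0"
}}

```text
time: 10.82
position: [0.5412, -0.0024, 0.1396]
tool_rot: [0.057, 0.998, -0.0, 0.0]
ft_force: [1.1, 0.2, -1.7]
grip_width: 0.0239
grip_force: 34.8
```

Call:
{"op": "send_rows", "data": {
  "deltas": "0.4 0 0 0 0 0 0;0.3 0 0 0 0 0 0"
}}

```text
time: 11.08
position: [0.5409, -0.0024, 0.1397]
tool_rot: [0.057, 0.998, -0.0, 0.001]
ft_force: [1.4, -0.1, -2.8]
grip_width: 0.0236
grip_force: 34.8
```

Call:
{"op": "send_rows", "data": {
  "deltas": "0.4 0 0 0 0 0 0;0 0 0 0 0 0 0"
}}

```text
time: 11.32
position: [0.5407, -0.0024, 0.1397]
tool_rot: [0.057, 0.998, -0.0, 0.001]
ft_force: [3.2, 1.4, -3.0]
grip_width: 0.0237
grip_force: 34.8
```

```bash
python3 st.py
```

```text
t 11.32 pos [ 0.5407 -0.0024  0.1397] guide mm 64.46 -57.68 yaw -6.56 tilt [ 0.0025 -0.0004] Fg [2.97 1.76] -2.97 M [-0.0129 -0.6835 -0.0236] grip 34.82822129095439 0.023705061008255666
```

Contact shows about 3 N at guide x 64.5. I start sliding toward +y.

Call:
{"op": "send_rows", "data": {
  "deltas": "0 0.7 0 0 0 0 0;0 1 0 0 0 0 0;0 1 0 0 0 0 0;0 1 0 0 0 0 0;0 1 0 0 0 0 0"
}}

```text
time: 11.95
position: [0.5411, 0.0021, 0.1396]
tool_rot: [0.057, 0.998, -0.0, 0.001]
ft_force: [4.9, -2.5, -1.8]
grip_width: 0.0239
grip_force: 34.9
```

Call:
{"op": "send_rows", "data": {
  "deltas": "0 1 0 0 0 0 0;0 1 0 0 0 0 0;0 1 0 0 0 0 0;0 1 0 0 0 0 0"
}}

```text
time: 12.45
position: [0.5415, 0.0061, 0.1396]
tool_rot: [0.057, 0.998, -0.0, 0.001]
ft_force: [3.9, -4.1, -3.1]
grip_width: 0.024
grip_force: 34.9
```

```bash
python3 st.py
```

```text
t 12.45 pos [0.5415 0.0061 0.1396] guide mm 64.26 -49.21 yaw -6.52 tilt [ 0.0018 -0.001 ] Fg [ 4.3  -3.65] -3.13 M [-0.7469 -0.9061  0.1733] grip 34.87595666781999 0.02401392980323617
```

Call:
{"op": "send_rows", "data": {
  "deltas": "0 1 0 0 0 0 0;0 1 0 0 0 0 0;0 1 0 0 0 0 0"
}}

```text
time: 12.82
position: [0.5418, 0.009, 0.1396]
tool_rot: [0.057, 0.998, -0.0, 0.001]
ft_force: [3.5, -2.8, -3.0]
grip_width: 0.0237
grip_force: 34.9
```

Call:
{"op": "send_rows", "data": {
  "deltas": "0 1 0 0 0 0 0;0 1 0 0 0 0 0;0 1 0 0 0 0 0"
}}

```text
time: 13.2
position: [0.5422, 0.012, 0.1396]
tool_rot: [0.057, 0.998, -0.0, 0.001]
ft_force: [4.3, -3.6, -3.3]
grip_width: 0.024
grip_force: 34.9
```

```bash
python3 st.py
```

```text
t 13.2 pos [0.5422 0.012  0.1396] guide mm 64.26 -43.23 yaw -6.52 tilt [ 0.0018 -0.001 ] Fg [ 4.7  -3.11] -3.33 M [-0.7643 -0.9395  0.1663] grip 34.87616852566134 0.024001920324797192
```

Call:
{"op": "send_rows", "data": {
  "deltas": "0 1 0 0 0 0 0;0 1 0 0 0 0 0;0 1 0 0 0 0 0"
}}

```text
time: 13.58
position: [0.5425, 0.015, 0.1396]
tool_rot: [0.057, 0.998, -0.0, 0.001]
ft_force: [3.9, -3.2, -2.6]
grip_width: 0.0237
grip_force: 34.9
```

Call:
{"op": "send_rows", "data": {
  "deltas": "0 1 0 0 0 0 0;0 1 0 0 0 0 0;0 1 0 0 0 0 0"
}}

```text
time: 13.95
position: [0.5429, 0.018, 0.1396]
tool_rot: [0.057, 0.998, -0.0, 0.001]
ft_force: [4.7, -3.0, -2.3]
grip_width: 0.0238
grip_force: 34.9
```

```bash
python3 st.py
```

```text
t 13.95 pos [0.5429 0.018  0.1396] guide mm 64.26 -37.22 yaw -6.52 tilt [ 0.0018 -0.001 ] Fg [ 5.01 -2.48] -2.35 M [-0.8044 -0.9155  0.152 ] grip 34.87626692047343 0.02382264042909525
```

Call:
{"op": "send_rows", "data": {
  "deltas": "0 1 0 0 0 0 0;0 1 0 0 0 0 0;0 1 0 0 0 0 0"
}}

```text
time: 14.32
position: [0.5432, 0.0209, 0.1396]
tool_rot: [0.057, 0.998, -0.0, 0.001]
ft_force: [3.9, -3.6, -2.4]
grip_width: 0.0238
grip_force: 34.9
```

Call:
{"op": "send_rows", "data": {
  "deltas": "0 1 0 0 0 0 0;0 1 0 0 0 0 0;0 1 0 0 0 0 0"
}}

```text
time: 14.7
position: [0.5435, 0.0239, 0.1396]
tool_rot: [0.057, 0.998, -0.0, 0.001]
ft_force: [4.0, -2.7, -2.7]
grip_width: 0.0241
grip_force: 34.9
```

```bash
python3 st.py
```

```text
t 14.7 pos [0.5435 0.0239 0.1396] guide mm 64.25 -31.23 yaw -6.51 tilt [ 0.0017 -0.001 ] Fg [ 4.29 -2.2 ] -2.72 M [-0.7457 -0.9596  0.1758] grip 34.87669487425592 0.024135693065473016
```

Call:
{"op": "send_rows", "data": {
  "deltas": "0 1 0 0 0 0 0;0 1 0 0 0 0 0;0 1 0 0 0 0 0"
}}

```text
time: 15.08
position: [0.5439, 0.0269, 0.1396]
tool_rot: [0.057, 0.998, -0.0, 0.001]
ft_force: [4.5, -3.6, -2.8]
grip_width: 0.0238
grip_force: 34.9
```

Call:
{"op": "send_rows", "data": {
  "deltas": "0 1 0 0 0 0 0;0 1 0 0 0 0 0;0 1 0 0 0 0 0"
}}

```text
time: 15.45
position: [0.5441, 0.03, 0.1396]
tool_rot: [0.057, 0.998, -0.0, 0.001]
ft_force: [3.8, -1.9, -3.0]
grip_width: 0.0238
grip_force: 34.9
```

```bash
python3 st.py
```

```text
t 15.45 pos [0.5441 0.03   0.1396] guide mm 64.18 -25.16 yaw -6.53 tilt [ 0.0016 -0.0007] Fg [ 3.98 -1.45] -3.02 M [-0.2445 -1.0043  0.0148] grip 34.857369670062326 0.0237562590065515
```

The lateral force and moment are changing, so I am likely at the notch edge. I go finer now.

Call:
{"op": "send_rows", "data": {
  "deltas": "0 0.8 0 0 0 0 0;0 0 0 0 0 0 0"
}}

```text
time: 15.7
position: [0.5435, 0.0316, 0.1394]
tool_rot: [0.058, 0.998, 0.001, -0.0]
ft_force: [4.2, -0.4, -3.1]
grip_width: 0.0234
grip_force: 34.8
```

```bash
python3 st.py
```

```text
t 15.7 pos [0.5435 0.0316 0.1394] guide mm 63.34 -23.59 yaw -6.61 tilt [-0.0001  0.0011] Fg [4.17 0.09] -3.14 M [ 0.1203 -0.9814  0.0062] grip 34.84769399656216 0.02342752411962099
```

Call:
{"op": "send_rows", "data": {
  "deltas": "0 0.8 0 0 0 0 0;0 0 0 0 0 0 0"
}}

```text
time: 15.95
position: [0.543, 0.0324, 0.1393]
tool_rot: [0.058, 0.998, 0.0, -0.001]
ft_force: [3.2, 1.3, -2.1]
grip_width: 0.0235
grip_force: 34.8
```

```bash
python3 st.py
```

```text
t 15.95 pos [0.543  0.0324 0.1393] guide mm 62.79 -22.84 yaw -6.59 tilt [-0.0015  0.0011] Fg [3.03 1.62] -2.1 M [ 0.365  -0.689  -0.0885] grip 34.84479157050373 0.02348304626421072
```

The nose is dropping, with x down 1.4 mm. Next I centre it.

Call:
{"op": "send_rows", "data": {
  "deltas": "0 0.8 0 0 0 0 0;0 0.7 0 0 0 0 0;0 0 0 0 0 0 0"
}}

```text
time: 16.32
position: [0.5422, 0.0336, 0.139]
tool_rot: [0.057, 0.998, 0.0, -0.002]
ft_force: [-0.3, 1.0, -3.1]
grip_width: 0.0237
grip_force: 34.8
```

```bash
python3 st.py
```

```text
t 16.32 pos [0.5422 0.0336 0.139 ] guide mm 61.83 -21.79 yaw -6.54 tilt [-0.0042  0.0004] Fg [-0.37  0.97] -3.11 M [ 0.1967  0.0743 -0.0945] grip 34.83893755066674 0.023686473093066488
```

Call:
{"op": "send_rows", "data": {
  "deltas": "0.5 0.7 0 0 0 0 0;0.5 0 0 0 0 0 0;0 0 0 0 0 0 0"
}}

```text
time: 16.7
position: [0.5427, 0.0341, 0.1394]
tool_rot: [0.057, 0.998, -0.0, -0.0]
ft_force: [-0.7, 1.0, -3.8]
grip_width: 0.0236
grip_force: 34.8
```

```bash
python3 st.py
```

```text
t 16.7 pos [0.5427 0.0341 0.1394] guide mm 62.26 -21.22 yaw -6.55 tilt [-0.0006 -0.0001] Fg [-0.82  0.87] -3.79 M [ 0.0315 -0.0302  0.0049] grip 34.84142486558994 0.02358014389516007
```

Call:
{"op": "send_rows", "data": {
  "deltas": "0.7 0.5 0 0 0 0 0;0.7 0 0 0 0 0 0;0.6 0 0 0 0 0 0;0 0 0 0 0 0 0"
}}

```text
time: 17.2
position: [0.5409, 0.0349, 0.1394]
tool_rot: [0.057, 0.998, 0.0, -0.0]
ft_force: [0.6, 0.8, -2.0]
grip_width: 0.0238
grip_force: 34.8
```

```bash
python3 st.py
```

```text
t 17.2 pos [0.5409 0.0349 0.1394] guide mm 60.41 -20.64 yaw -6.55 tilt [-0.0001  0.    ] Fg [0.52 0.82] -1.99 M [0.0064 0.0446 0.0126] grip 34.84146012371639 0.023800382162185583
```

Call:
{"op": "send_rows", "data": {
  "deltas": "0.7 0 0 0 0 0 0;0.7 0 0 0 0 0 0;0 0 0 0 0 0 0"
}}

```text
time: 17.58
position: [0.5395, 0.0351, 0.1394]
tool_rot: [0.057, 0.998, 0.0, -0.0]
ft_force: [-0.4, -0.4, -1.8]
grip_width: 0.0237
grip_force: 34.8
```

```bash
python3 st.py
```

```text
t 17.57 pos [0.5395 0.0351 0.1394] guide mm 58.98 -20.64 yaw -6.55 tilt [-0.0002  0.    ] Fg [-0.31 -0.44] -1.8 M [-0.0058 -0.     -0.0077] grip 34.841401227749884 0.02366135911470291
```

Call:
{"op": "send_rows", "data": {
  "deltas": "1 0 0 0 0 0 0;1 0 0 0 0 0 0;1 0 0 0 0 0 0;0.5 0 0 0 0 0 0;0 0 0 0 0 0 0"
}}

```text
time: 18.2
position: [0.5361, 0.0355, 0.1395]
tool_rot: [0.057, 0.998, -0.0, -0.0]
ft_force: [0.9, -0.3, -2.4]
grip_width: 0.0238
grip_force: 34.8
```

```bash
python3 st.py
```

```text
t 18.2 pos [0.5361 0.0355 0.1395] guide mm 55.55 -20.62 yaw -6.55 tilt [-0. -0.] Fg [ 0.89 -0.16] -2.44 M [-0.0253 -0.0631  0.1097] grip 34.84131756151328 0.023842402522644926
```

Call:
{"op": "send_rows", "data": {
  "deltas": "0 0 0.6 0 0 0 0;0 0 0.5 0 0 0 0;0.4 0 0 0 0 0 0;0.4 0 0 0 0 0 0;0 0 0 0 0 0 0"
}}

```text
time: 18.82
position: [0.5355, 0.0355, 0.1384]
tool_rot: [0.057, 0.998, -0.0, 0.0]
ft_force: [1.1, -0.3, -2.4]
grip_width: 0.0238
grip_force: 34.8
```

```bash
python3 st.py
```

```text
t 18.82 pos [0.5355 0.0355 0.1384] guide mm 54.96 -20.66 yaw -6.56 tilt [ 0.0005 -0.0001] Fg [ 1.13 -0.16] -2.37 M [ 0.0261 -0.0904 -0.0004] grip 34.84220888960408 0.023810492129665458
```

Call:
{"op": "send_rows", "data": {
  "deltas": "0.4 0 0 0 0 0 0;0.4 0 0 0 0 0 0;0 0 0 0 0 0 0"
}}

```text
time: 19.2
position: [0.5352, 0.0355, 0.1386]
tool_rot: [0.057, 0.998, -0.0, 0.001]
ft_force: [1.8, 0.5, -2.9]
grip_width: 0.0241
grip_force: 34.8
```

```bash
python3 st.py
```

```text
t 19.2 pos [0.5352 0.0355 0.1386] guide mm 54.63 -20.65 yaw -6.56 tilt [ 0.0017 -0.0002] Fg [1.71 0.68] -2.91 M [-0.0154 -0.4101 -0.0023] grip 34.84452808101196 0.02407780249646019
```

Call:
{"op": "send_rows", "data": {
  "deltas": "0.4 0 0 0 0 0 0;0.4 0 0.3 0 0 0 0;0.2 0 0.3 0 0 0 0;0 0 0 0 0 0 0"
}}

```text
time: 19.7
position: [0.5349, 0.0355, 0.1383]
tool_rot: [0.057, 0.998, -0.0, 0.002]
ft_force: [4.1, 0.0, 0.7]
grip_width: 0.0237
grip_force: 34.8
```

```bash
python3 st.py
```

```text
t 19.7 pos [0.5349 0.0355 0.1383] guide mm 54.33 -20.69 yaw -6.56 tilt [ 0.0034 -0.0005] Fg [4.05 0.49] 0.71 M [-0.0208 -0.8495 -0.0113] grip 34.84897909773281 0.02371412199358237
```

Call:
{"op": "send_rows", "data": {
  "deltas": "-0.4 0 0 0 0 0 0;-0.3 0 0 0 0 0 0;0 0 0 0 0 0 0"
}}

```text
time: 20.08
position: [0.5351, 0.0355, 0.1382]
tool_rot: [0.057, 0.998, -0.0, 0.001]
ft_force: [5.7, -0.6, 3.3]
grip_width: 0.0233
grip_force: 34.9
```

```bash
python3 st.py
```

```text
t 20.07 pos [0.5351 0.0355 0.1382] guide mm 54.52 -20.71 yaw -6.56 tilt [ 0.0021 -0.0003] Fg [5.71 0.06] 3.29 M [-0.0584 -1.0564  0.0209] grip 34.85213899490191 0.023266026692627374
```

Call:
{"op": "send_rows", "data": {
  "deltas": "0 0 0 0 0 0 0.35;0 0 0 0 0 0 0.5;0 0 0 0 0 0 0.6;0 0 0 0 0 0 0.6;0 0 0 0 0 0 0.6"
}}

```text
time: 20.7
position: [0.534, 0.0357, 0.1376]
tool_rot: [0.057, 0.998, 0.0, -0.0]
ft_force: [-0.2, 0.1, -0.5]
grip_width: 0.0515
grip_force: 0.0
```

```bash
python3 st.py
```

```text
t 20.7 pos [0.534  0.0357 0.1376] guide mm 53.4 -20.59 yaw -6.55 tilt [-0.0007  0.0001] Fg [-0.25  0.12] -0.51 M [ 0.0014 -0.0293 -0.0005] grip 0.0 0.05146911197916973
```

Released. I raise clear, retreat a little and inspect with the wrist camera.

Call:
{"op": "send_rows", "data": {
  "deltas": "0 0 -8 0 0 0 0.6;0 0 -25 0 0 0 0.6;0 0 -35 0 0 0 0.6;0 0 -35 0 0 0 0.6;-5 0 -20 0 0 0 0.6;-10 0 -10 0 0 0 0.6;0 0 0 0 0 0 0.6;0 0 0 0 0 0 0.6"
}}

```text
time: 21.7
position: [0.5484, 0.034, 0.2697]
tool_rot: [0.057, 0.998, 0.0, -0.001]
ft_force: [0.6, -0.0, -0.7]
grip_width: 0.0524
grip_force: 0.0
```

```bash
python3 blk.py w4.png
python3 - <<'E'
from h import *
W=np.load("wrist.npz")["W"]
t=np.radians(-6.55);gx=np.array([np.cos(t),np.sin(t)]);gy=np.array([-gx[1],gx[0]])
def G(m):
    g=W[m];return np.c_[g[:,:2]@gx-.473,g[:,:2]@gy-.117,g[:,2]]*1e3
x,y,z=W[...,0],W[...,1],W[...,2]
a=G((abs(z-.044)<.004)&(x>.4)&(x<.53)&(abs(y-.06)<.15));print("lip",[np.percentile(a[abs(a[:,1]-k)<8][:,0],99).round(1) for k in(-80,-50,20,50)])
b=G((z>.097)&(z<.115)&(x>.5)&(x<.58)&(y>0)&(y<.08));print("post",cv2.minAreaRect(b[:,:2].astype(np.float32)),b.mean(0), np.polyfit(b[:,0],b[:,2],1))
c=G((z>.009)&(z<.018)&(x>.5)&(x<.58)&(y>0)&(y<.08));print("foot",c.min(0),c.max(0),cv2.minAreaRect(c[:,:2].astype(np.float32)))
E
```

```text
0.73 [ 2.  0. 48. 75.] [[0.369, -0.198, 0.004], [0.393, -0.172, 0.019], [0.422, -0.154, 0.036]]
low ((0.3962709903717041, -0.17415767908096313), (0.033922549337148666, 0.0736442282795906), 67.859130859375) 1944
(0.008, 0.0165) ((0.3993452191352844, -0.17190714180469513), (0.01862681470811367, 0.07833537459373474), 51.11204528808594) 466
(0.019, 0.025) ((0.39459940791130066, -0.17271561920642853), (0.03156742826104164, 0.06357230991125107), 70.31371307373047) 577
0.71 [235. 132. 274. 196.] [[0.514, 0.018, 0.01], [0.527, 0.036, 0.078], [0.547, 0.052, 0.106]]
top ((0.5361121296882629, 0.035122498869895935), (0.023567672818899155, 0.02134525217115879), 83.72834014892578) [0.5353 0.0354 0.1041] 795
low ((0.5335444808006287, 0.03508244454860687), (0.03504932299256325, 0.04788606986403465), 84.18498229980469) 656
(0.008, 0.0165) ((0.5359820127487183, 0.03488018363714218), (0.035158559679985046, 0.04283108189702034), 83.91697692871094) 546
(0.019, 0.025) ((0.518032968044281, 0.037485528737306595), (0.020543614402413368, 0.01650387980043888), 83.24982452392578) 74
21.8 [0.5483 0.0341 0.2696] [ 0.0572  0.9984  0.0001 -0.0014] [ 1.0321 -0.261  -0.2364]
lip [np.float64(25.5), np.float64(25.5), np.float64(25.6), np.float64(25.6)]
post ((55.71210861206055, -20.95307731628418), (21.562990188598633, 23.561656951904297), 0.24959778785705566) [ 54.81456369 -20.76059163 104.13083493] [8.03200887e-02 9.97281243e+01]
foot [ 33.99881859 -38.80173489   9.29699892] [76.7762465  -3.45466758 17.93803426] ((55.57252502441406, -21.252784729003906), (42.86054992675781, 35.04931640625), 0.7349766492843628)
```

View pics/w4.png

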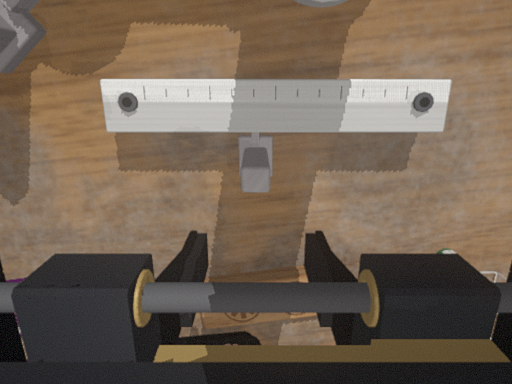

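The picture shows the block at (255,165), square against the guide with its nose under the lip. Its origin measures about 56 mm in guide x once corrected by the lip reading, the yaw is within 0.5°, and the post height is unchanged, so it stands flat.

```bash
python3 -c "
from rig import robot
print(robot.hand_in())"
```

```text
the job is handed in; nothing more can be done
None
```

The job is handed in: the middle-sized stop block's nose is home in the notch (about y -20 mm on the guide), and the block is released, standing flat and square to the guide; measured contact forces stayed under about 7 N.

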